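Cradle two lens barrels and slide them under the retaining bridge

TASK

Roll the two lens barrels off the blue deck, without lifting them, so that one lies cradled in each pair of white V-grooves, one on the near side and one on the far side of the deck. Then push the orange paddle to slide the carriage with both barrels fully home under the black bridge, leaving everything else where it is.

Things in the scene. Friction and masses are not known exactly. Their poses are not given: they have to be found in the camera images.
- barrel_black: black lens barrel, a smooth cylinder 36 mm in diameter and 110 mm long, about 0.2 kg, with brass bands; it starts lying on the blue deck and rolls freely. Origin at its centre; its own y axis is the cylinder axis (x and z turn as it rolls). Lying on the deck its centre is 18 mm above the deck; cradled in a groove, 3.5 mm above deck level
- barrel_bright: bright steel lens barrel, a smooth cylinder 36 mm in diameter and 110 mm long, about 0.2 kg, with black bands; it starts lying on the blue deck and rolls freely. Origin at its centre; its own y axis is the cylinder axis (x and z turn as it rolls). Lying on the deck its centre is 18 mm above the deck; cradled in a groove, 3.5 mm above deck level
- deck_center (a point): middle of the top of the blue deck on the carriage, 55 mm above the table, 140 mm wide in x, 130 mm long in y. Axes (same for all points and the fixture): z up, x across from near to far groove, y along grooves and slide, towards the bridge. Barrels start one each side (either way round), 42 to 52 mm from the middle in x, axes within 6 degrees of y: 36 mm or more is free between them
- groove_near (a point): middle of a barrel's axis when cradled in the near V-grooves: 92 mm from deck_center towards -x, 3.5 mm above deck level. Two white 90-degree V-rests in line, each 50 mm long in y, 40 mm either side of the middle, 44 mm wide, 22 mm deep, starting at the deck's edge: a barrel pushed past the edge drops in by itself. Beyond is a 12 mm shoulder at deck height, then a drop
- groove_far (a point): the same for the far V-grooves, 92 mm from the deck's middle towards +x
- paddle_face (a point): centre line of the outer (-y) face of the orange upright paddle at the carriage's -y end, at the middle of the deck's width, 70 mm above the table. The paddle is 60 mm wide in x, 10 mm thick, from 15 to 85 mm above the table; its outer face is 75 mm from deck_center. Pushing it towards +y slides the carriage
- carriage (a joint): slide of the carriage along +y of the fixture, m: 0 fully out, 0.080 fully home against its stop; starts between 0 and 0.025. Stiff: about 2 N to move, stays where it is left
- fixture: fixed base of the fixture, a dark steel plate 300 mm (x) by 320 mm (y, from -130 to +190), 10 mm thick, on the table; origin on the table, its y axis is the slide direction. At joint 0 deck_center is at y = -40 in this frame, at x = 0
- bridge_under (a point): middle of the front lower edge of the fixed black bridge over the slide, at y = +60 mm of the fixture, 85 mm above the table. Beam 300 mm wide in x, 50 mm deep in y, top 103 mm above the table. Cradled barrels (top 76.5 mm above the table) pass under it with their +y ends; a barrel still on the deck (top 91 mm) strikes it
- dust_cap: bystander: red lens dust cap, disc 42 mm across, 14 mm high, lying on the base plate behind the bridge
- gauge_ring: bystander: brass ring 44 mm across, 14 mm high, lying on the base plate behind the bridge
- driver: bystander: screwdriver with green handle, 150 mm long, lying on the table to the right of the fixture
- cleaner: bystander: white plastic bottle with blue cap, 60 mm across, 140 mm high, standing to the right
- screw_jar: bystander: clear jar, 56 mm across, 60 mm high, standing to the left
- caliper: bystander: steel slide caliper with black head, 200 mm long, lying to the right
- table_clamp: bystander: black forked table clamp, 95 mm long, lying to the left
Things that resemble listed ones, but are neither listed nor needed, are in the scene too. What is shaped like the barrel_black but pink is not meant.

How it is judged:
On the way, in this order (a step that is already met when the one before it is completed fails the run):
1. both barrels lie cradled, one in the near and one in the far grooves, before the carriage has been moved past half way (0.040) ((((x of barrel_black in the frame of groove_near between -0.004 and 0.004 m and z of barrel_black in the frame of groove_near between -0.004 and 0.004 m and y of barrel_black in the frame of groove_near between -0.035 and 0.035 m and angle between the y axis of barrel_black and the y axis of groove_near, either way round below 0.06 rad) and (x of barrel_bright in the frame of groove_far between -0.004 and 0.004 m and z of barrel_bright in the frame of groove_far between -0.004 and 0.004 m and y of barrel_bright in the frame of groove_far between -0.035 and 0.035 m and angle between the y axis of barrel_bright and the y axis of groove_far, either way round below 0.06 rad)) or ((x of barrel_black in the frame of groove_far between -0.004 and 0.004 m and z of barrel_black in the frame of groove_far between -0.004 and 0.004 m and y of barrel_black in the frame of groove_far between -0.035 and 0.035 m and angle between the y axis of barrel_black and the y axis of groove_far, either way round below 0.06 rad) and (x of barrel_bright in the frame of groove_near between -0.004 and 0.004 m and z of barrel_bright in the frame of groove_near between -0.004 and 0.004 m and y of barrel_bright in the frame of groove_near between -0.035 and 0.035 m and angle between the y axis of barrel_bright and the y axis of groove_near, either way round below 0.06 rad))) and value of joint carriage below 0.04 m), for 0.2 s.
2. the carriage is fully home with both barrels still cradled ((((x of barrel_black in the frame of groove_near between -0.004 and 0.004 m and z of barrel_black in the frame of groove_near between -0.004 and 0.004 m and y of barrel_black in the frame of groove_near between -0.035 and 0.035 m and angle between the y axis of barrel_black and the y axis of groove_near, either way round below 0.06 rad) and (x of barrel_bright in the frame of groove_far between -0.004 and 0.004 m and z of barrel_bright in the frame of groove_far between -0.004 and 0.004 m and y of barrel_bright in the frame of groove_far between -0.035 and 0.035 m and angle between the y axis of barrel_bright and the y axis of groove_far, either way round below 0.06 rad)) or ((x of barrel_black in the frame of groove_far between -0.004 and 0.004 m and z of barrel_black in the frame of groove_far between -0.004 and 0.004 m and y of barrel_black in the frame of groove_far between -0.035 and 0.035 m and angle between the y axis of barrel_black and the y axis of groove_far, either way round below 0.06 rad) and (x of barrel_bright in the frame of groove_near between -0.004 and 0.004 m and z of barrel_bright in the frame of groove_near between -0.004 and 0.004 m and y of barrel_bright in the frame of groove_near between -0.035 and 0.035 m and angle between the y axis of barrel_bright and the y axis of groove_near, either way round below 0.06 rad))) and value of joint carriage above 0.076 m), for 0.2 s.
At the end, for the whole second after the job is handed in: One barrel rests in the near grooves and the other in the far grooves: each axis within 4 mm of the groove site sideways and in height, within 35 mm lengthwise, parallel within 0.06 rad, at rest; the carriage joint is above 0.076 (fully home is 0.080) (all of step 2 and linear speed of each of barrel_black, barrel_bright below 0.01 m/s and angular speed of each of barrel_black, barrel_bright below 0.2 rad/s); the robot touches nothing.
It fails at once if a barrel is lifted more than 15 mm above its height when lying on the deck (height (world z) of any of barrel_black, barrel_bright above 0.088 m).
It fails at once if a bystander is moved by more than 30 mm (distance of any of dust_cap, gauge_ring, driver, cleaner, screw_jar, caliper, table_clamp from where it was at the start of the episode above 0.03 m).
It also fails if it takes over 51 s, if anything falls off the work surface, if the arm or the gripper's body presses on something with over 40 N, if the wrist force passes 120 N, or if a joint passes its speed limit or range.

ROBOT

A 6-joint arm with a two-finger parallel gripper is mounted at the origin on the work surface. World frame = base frame: x ahead of the robot, y to its left, z up, the work surface at z = 0. Lengths are in m, angles in rad, forces in N, time in s.
With the tool pointing down it reaches from about 0.275 to 0.875 m from the base axis. Payload 12.5 kg.
Tool frame: the origin (TCP) lies between the finger pads; the fingertips stand 11 mm ahead of it and the grasp point (between the pads) lies 8 mm behind it; z points along the fingers, x is the direction in which the jaws open and shut, and the axes are right-handed (so a half turn about z gives the same grasp; the last joint's range is limited). The gripper opens to 85 mm and grips with 20 to 120 N. Pads are 22 mm wide; open, the fingers measure 114 mm over their backs; the gripper's body (76 mm by 85 mm) begins 54 mm behind the grasp point. The pads swing forward as they close: fully open they stand 13 mm farther back than shut.
Start: joints at [-1.422, 0.351, 1.652, -0, 1.139, -0.085], TCP at [0.127, -0.535, 0.242] pointing down, gripper open.
Joint ranges: [-2.75, 2.75], [-0.79, 2.1], [0.01, 2.65], [-1.57, 4.71], [0.07, 3.14], [-2.87, 2.87]. Speed limits (rad/s): [2.22, 2.22, 2.79, 3.14, 3.14, 3.14].

INTERFACE

Orientations are given as a unit quaternion [x, y, z, w].
In Python, from rig import telemetry, imaging, workorder gives the robot as it stands.
- The arm moves only by the shell command python3 -m jog 'ROWS' [FORCE]. ROWS is a JSON object of lists of equal length, an entry for each row: "twist": the turn, a rotation vector about the tool's x, y, z in rad, a list of three; "linear": the shift along the tool's x, y, z in mm, a list of three; "gripper": the opening, from 0 (shut) to 1 (fully open). A call has 1 to 10 rows; each row is the pose to reach, as a shift and turn from the pose commanded when the call began, along the tool's axes at that moment; what a row does not reach only later rows make up. A row lasts 1/8 s, in which the tool goes at most 62.5 mm and 10.7 degrees, less where a joint would pass 70% of its speed; a pose out of reach is approached as far as the arm can. A call with a gripper value outside its range is refused whole. The fingers move at their own pace and stop on an object; FORCE is the grip in N (left out, the last holds). Time passes only in rows, so rows that repeat a pose let the fingers close. It gives the time, the measured TCP pose, the force and the opening at its end, in the units of the state.
- telemetry.get_obs(): the state, without advancing time (a new reading comes with each control period).
- imaging.capture(name): name is "side" or "top" or "wrist"; returns a dict with "color" (400x640x3 uint8, red, green, blue), "depth" (400x640 float32, m along the optical axis (not along the pixel's ray), 0 where there is no reading), "vertical_fov" (degrees; the focal length in pixels is half the picture's height over the tangent of half this angle, whatever the lens; pixels are square), "cx", "cy" (the principal point, pixels), "position" and "attitude" of the camera in the world; the wrist camera has in their place "mount" (4x4, takes a point from camera to tool coordinates, whose origin is the TCP and whose axes are the tool frame's). Camera axes: x right, y down, z forward; pixel columns grow to the right and rows downward; lengths in m; the calibration is good to about 2 mm. A picture is of the moment at which its call begins: read the wrist's pose just before it.
- workorder.hand_in(): hands the job in, once; it reports no verdict.
Trained networks look in a picture, given as the dict that the camera call returned (one of the last four; its "shot" number tells which), for a name from the list of things; names that differ only in an ending like _2 or _b are one class to them, and where a whole thing is asked for, a point or a joint stands for the part that bears it (a point fixed in the world has none). Each returns a list of dicts, best first, with "confidence" (0 to 1); they miss things now and then, are a little off and sometimes report something else, mostly with a low value. They report only what shows in the picture. A call takes as long as a camera call. They do not tell look-alikes from the thing itself.
- imaging.look_for(picture, thing): "extent" ([left, top, right, bottom] in pixels, round what is visible of it).
- imaging.masks_of(picture, thing): "region" (400x640 bool, what is visible of it) and "extent" ([left, top, right, bottom] in pixels, round what is visible of it).
- imaging.pinpoint(picture, thing): "position" ([column, row] in pixels: a listed point, or the origin of a listed thing).
The state is a dict: "time": time; "joints": joint angles; "joint_vel": joint speeds; "effort": joint torques, N m; "tcp_pos": TCP position; "ee_rot": TCP orientation; "contact_force": force on the tool from outside, world axes, zero at the start; "ft_torque": the same for the moment, N m; "gripper_width": finger opening in m.
Only numpy, scipy, OpenCV 4.12 (cv2) and the standard library are available. Lean on these libraries where they do the work, as an engineer would, in place of code of your own. Each camera call takes 0.05 s, during which the arm holds its last target.

## Working session

There is one attempt and no reset: what is moved stays moved. The work goes in short steps, Python scripts to look and compute and a shell command to move; the robot and the scene stay as the last step left them, time stands still between calls to the robot, and variables do not carry over. Pictures are saved under pics/ and viewed, and the job is handed in when it is done.

```bash
ls; mkdir -p pics; cat > h.py <<'E'
import numpy as np, cv2
from scipy.spatial.transform import Rotation as R
from rig import telemetry, imaging, workorder
def save(c,n): cv2.imwrite('pics/'+n+'.png', c['color'][:,:,::-1])
def cam(c):
    f=200/np.tan(np.radians(c['vertical_fov'])/2)
    if 'position' in c:
        T=np.eye(4); a=np.array(c['attitude'])
        T[:3,:3]=R.from_quat(a).as_matrix() if a.size==4 else a
        T[:3,3]=c['position']
    else: T=c['T']@np.array(c['mount'])
    return f,T
def grab(n):
    o=telemetry.get_obs()
    c=imaging.capture(n)
    if n=='wrist':
        T=np.eye(4);T[:3,:3]=R.from_quat(o['ee_rot']).as_matrix();T[:3,3]=o['tcp_pos'];c['T']=T
    return c
def ray(c,uv):
    f,T=cam(c); d=np.array([(uv[0]-c['cx'])/f,(uv[1]-c['cy'])/f,1]); return T[:3,3],T[:3,:3]@d
def atz(c,uv,z):
    o,d=ray(c,uv); return o+d*(z-o[2])/d[2]
def cloud(c):
    f,T=cam(c); v,u=np.mgrid[:400,:640]; d=c['depth']
    P=np.stack([(u-c['cx'])/f*d,(v-c['cy'])/f*d,d],-1)@T[:3,:3].T+T[:3,3]; P[d==0]=np.nan; return P
def proj(c,p):
    f,T=cam(c); q=T[:3,:3].T@(np.array(p)-T[:3,3]); return np.array([f*q[0]/q[2]+c['cx'],f*q[1]/q[2]+c['cy']])
E
python3 - <<'E'
from h import *
o=telemetry.get_obs(); print(o)
for n in ['side','top','wrist']:
    c=grab(n); save(c,n+'0'); print(n,{k:v for k,v in c.items() if k not in('color','depth','T')})
    for t in ['barrel_black','barrel_bright','deck_center','groove_near','groove_far','paddle_face','bridge_under','fixture']:
        r=imaging.pinpoint(c,t); print(t,[(np.round(x['position']),round(x['confidence'],2)) for x in r])
E
```

```text
pics
{'time': 0.0, 'joints': array([-1.42159537e+00,  3.51233723e-01,  1.65244819e+00,  1.44935871e-05,
        1.13907704e+00, -8.46350438e-02]), 'joint_vel': array([ 0.00070756,  0.00210455,  0.00132631, -0.00092162, -0.00182406,
        0.00150296]), 'effort': array([ 1.85214194e-03, -5.06098723e+01, -2.91403610e+01, -9.68288805e-05,
        4.56030364e-03, -7.92117135e-06]), 'tcp_pos': array([ 0.12740213, -0.53470863,  0.24175063]), 'ee_rot': array([ 7.84762541e-01, -6.19796268e-01, -4.20943816e-04, -4.03625567e-04]), 'contact_force': array([0.57814831, 0.65274455, 0.31569609]), 'ft_torque': array([ 0.00155726,  0.04071976, -0.04139599]), 'gripper_width': 0.08527909158933926}
side {'vertical_fov': 43.53761515588881, 'cx': 313.66220588677123, 'cy': 196.85956386895393, 'position': array([-0.04598137,  0.70305428,  1.29779265]), 'attitude': array([-0.30202374,  0.89253385, -0.31465281,  0.11471091]), 'shot': 1}
barrel_black [(array([314., 154.]), 0.83), (array([404., 208.]), 0.7), (array([363., 188.]), 0.64), (array([243., 186.]), 0.54)]
barrel_bright [(array([296., 208.]), 0.69), (
[... 921 characters left out ...]
, 182.]), 0.33)]
bridge_under [(array([272., 209.]), 0.82), (array([432., 186.]), 0.19)]
fixture [(array([290., 212.]), 0.68)]
wrist {'vertical_fov': 61.98671471766673, 'cx': 322.6459300658338, 'cy': 199.68718148831934, 'mount': array([[ 9.99999920e-01,  2.04468958e-04, -3.43788016e-04,
        -1.43459542e-04],
       [-1.06283843e-04,  9.64405451e-01,  2.64427901e-01,
        -6.70603232e-02],
       [ 3.85618334e-04, -2.64427843e-01,  9.64405396e-01,
        -1.30563605e-01],
       [ 0.00000000e+00,  0.00000000e+00,  0.00000000e+00,
         1.00000000e+00]]), 'shot': 3}
barrel_black []
barrel_bright []
deck_center []
groove_near []
groove_far []
paddle_face []
bridge_under []
fixture []
```

View pics/top0.png

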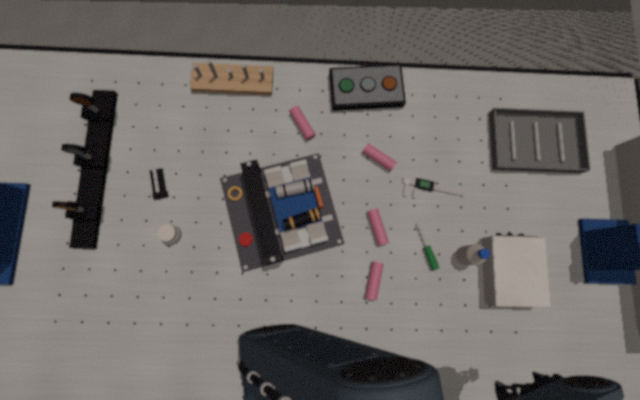

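View pics/side0.png

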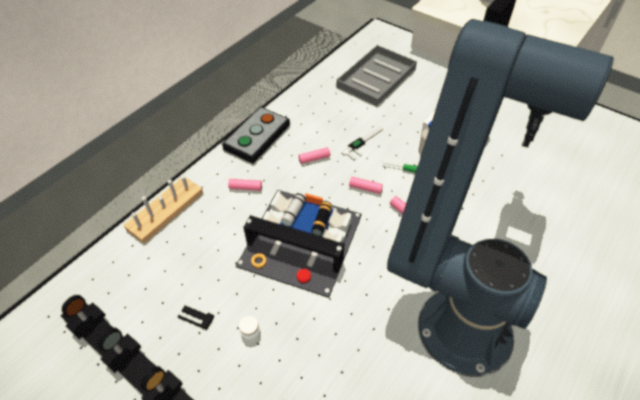

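The top view shows the fixture at about (285,212), with the bridge to the left (+y) and the orange paddle at (318,197). The black barrel with brass bands is at (304,218), on the near side of the deck. The bright barrel is at (296,187), on the far side.
Possible mix-ups are the pink cylinders at (303,123), (379,156), (378,227) and (374,281). Only the two on the blue deck fit the description. I'll check that in a close crop and measure.

```bash
python3 - <<'E'
from h import *
c=grab('top'); 
im=cv2.resize(c['color'][140:280,210:350],(800,800),interpolation=cv2.INTER_CUBIC)[:,:,::-1]
cv2.imwrite('pics/crop0.png',cv2.resize(im,(600,600)))
P=cloud(c)
np.save('P.npy',P); np.save('col.npy',c['color'])
for z,lab in [(0.055,'deck'),]:
    hsv=cv2.cvtColor(c['color'],cv2.COLOR_RGB2HSV)
    m=(hsv[...,0]>100)&(hsv[...,0]<125)&(hsv[...,1]>130); m[:,:210]=0;m[:,350:]=0
    print(lab,m.sum(),np.nanmean(P[m],0),np.nanstd(P[m],0))
for t in ['barrel_black','barrel_bright','carriage','fixture']:
    for r in imaging.masks_of(c,t)[:4]:
        q=P[r['region']]; q=q[~np.isnan(q[:,0])]
        print(t,round(r['confidence'],2),np.round(r['extent']),len(q),np.median(q,0).round(4),'zmax',np.percentile(q[:,2],95))
print(c['depth'][200,320], atz(c,(320,197),0))
E
```

```text
deck 927 [0.54050597 0.00475532 0.07240844] [0.06600786 0.03721956 0.09146998]
barrel_black 0.91 [367. 263. 381. 299.] 440 [ 0.3389 -0.2425  0.0325] zmax 0.0370959709693721
barrel_black 0.89 [291. 107. 312. 141.] 433 [ 0.8253 -0.0135  0.0316] zmax 0.03810062082362
barrel_black 0.69 [366. 209. 388. 249.] 431 [ 0.4982 -0.2539  0.0325] zmax 0.03715394801896377
barrel_black 0.62 [361. 142. 399. 170.] 402 [ 0.7166 -0.2613  0.0321] zmax 0.03780351342907146
barrel_bright 0.89 [278. 175. 314. 199.] 462 [0.5989 0.0011 0.0875] zmax 0.09212011318319989
carriage 0.61 [267. 159. 328. 252.] 2898 [ 0.5538 -0.0034  0.0521] zmax 0.05874347047992739
fixture 0.77 [220. 153. 348. 274.] 9153 [0.5346 0.0487 0.03  ] zmax 0.10392989397689396
1.1155286 [ 0.59131099 -0.07808757  0.        ]
```

View pics/crop0.png

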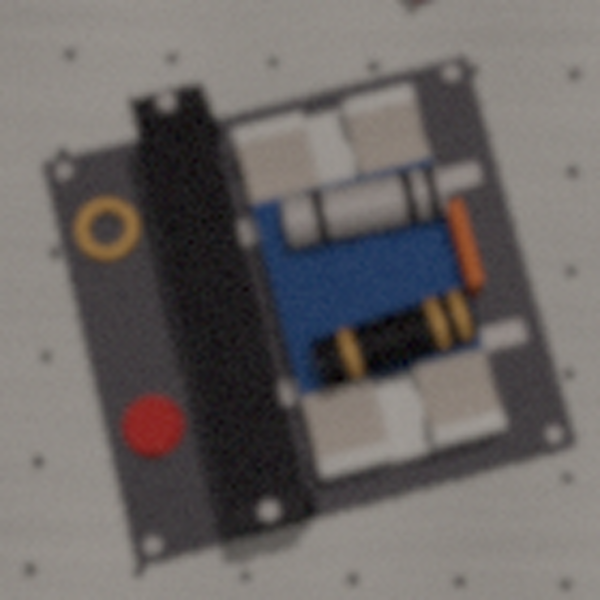

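```bash
python3 - <<'E'
from h import *
c=grab('top')
s=600/140
C=[(45,160),(465,58),(575,440),(140,572)]
W=np.array([atz(c,(210+a/s,140+b/s),0.01) for a,b in C]);print(W.round(4))
m=W[:,:2].mean(0); print(m)
for i in range(4):
    d=W[(i+1)%4]-W[i]; print(np.linalg.norm(d), np.degrees(np.arctan2(d[1],d[0])))
o=telemetry.get_obs(); Rt=R.from_quat(o['ee_rot'])
print(Rt.as_matrix().round(3))
# long edges C1->C0 is +y
th=np.arctan2(*(W[0]-W[1])[[1,0]])-np.pi/2
y=np.array([-np.sin(th),np.cos(th)]); print(np.degrees(th)); dc=m+y*(-30-40+10)/1000; print('deck approx',dc)
d=np.array([dc[0],dc[1],0.25])-o['tcp_pos']; print(d,'tool mm',Rt.inv().apply(d)*1000)
E
```

```text
[[ 0.6412  0.2333  0.01  ]
 [ 0.7299 -0.0693  0.01  ]
 [ 0.4502 -0.1552  0.01  ]
 [ 0.3502  0.1461  0.01  ]]
[0.54288527 0.03873432]
0.315326856254535 -73.67617985882859
0.29257865894027263 -162.9283195168486
0.3173696886267466 108.35408934788211
0.3038037611601476 16.696336441816506
[[ 0.232 -0.973 -0.   ]
 [-0.973 -0.232  0.   ]
 [-0.     0.    -1.   ]]
16.323820141171417
deck approx [ 0.55974921 -0.01884699]
[0.43229771 0.51615428 0.00771009] tool mm [-401.91407668 -540.14962577   -7.71040196]
```

```bash
python3 -m jog '{"twist":[[0,0,0],[0,0,0],[0,0,0],[0,0,0],[0,0,0],[0,0,0],[0,0,-0.02],[0,0,-0.05],[0,0,-0.05],[0,0,-0.05]],"linear":[[-30,-40,-10],[-65,-87,-30],[-102,-137,-30],[-138,-186,-30],[-175,-235,-30],[-212,-284,-30],[-248,-334,-30],[-285,-383,-30],[-322,-432,-20],[-358,-481,-10]],"gripper":[0.8,0.8,0.6,0.6,0.6,0.6,0.6,0.6,0.6,0.6]}'; python3 -m jog '{"twist":[[0,0,0],[0,0,0],[0,0,0]],"linear":[[-40,-61,0],[-40,-61,0],[-40,-61,0]],"gripper":[0.6,0.6,0.6]}'; python3 - <<'E'
from h import *
c=grab('wrist'); save(c,'w1'); print(c['T'].round(4))
print(telemetry.get_obs()['time'])
for t in ['barrel_black','barrel_bright','deck_center','groove_near','groove_far','paddle_face','bridge_under']:
    r=imaging.pinpoint(c,t); print(t,[(np.round(x['position']),round(x['confidence'],2)) for x in r])
E
```

```text
time: 2.9
tcp_pos: [0.5136, -0.0735, 0.2523]
ee_rot: [0.8, -0.6, 0.0, -0.0]
contact_force: [0.6, -1.6, -0.5]
gripper_width: 0.0512
time: 3.28
tcp_pos: [0.5597, -0.0197, 0.252]
ee_rot: [0.8, -0.6, -0.0, 0.0]
contact_force: [0.5, -0.3, 0.2]
gripper_width: 0.0511
[[ 2.810e-01 -9.597e-01 -6.000e-04  5.597e-01]
 [-9.597e-01 -2.810e-01 -1.000e-04 -1.970e-02]
 [-1.000e-04  6.000e-04 -1.000e+00  2.520e-01]
 [ 0.000e+00  0.000e+00  0.000e+00  1.000e+00]]
3.325
barrel_black [(array([314., 228.]), 0.96), (array([588.,  86.]), 0.68), (array([497., 270.]), 0.67), (array([441., 375.]), 0.54)]
barrel_bright [(array([316., 130.]), 0.78), (array([222., 183.]), 0.57)]
deck_center [(array([307., 179.]), 0.58)]
groove_near [(array([308., 261.]), 0.59)]
groove_far [(array([302.,  78.]), 0.84)]
paddle_face [(array([384., 180.]), 0.56), (array([313., 229.]), 0.43)]
bridge_under [(array([307., 258.]), 0.7), (array([220., 183.]), 0.59)]
```

View pics/w1.png

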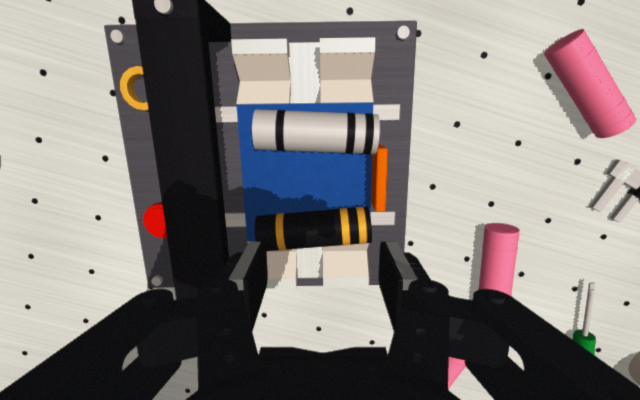

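```bash
python3 - <<'E'
from h import *
c=grab('wrist')
im=cv2.resize(c['color'][20:300,200:420],None,fx=2.6,fy=2.1,interpolation=cv2.INTER_CUBIC);print(im.shape)
cv2.imwrite('pics/crop1.png',im[:,:,::-1])
P=cloud(c)
def f(n,u,v,z): print(n,atz(c,(u,v),z).round(4), P[int(v),int(u)].round(4))
f('deckFL',237,103,.055);f('deckFR',374,102,.055);f('VFL',232,40,.055);f('VFR',375,38,.055)
f('pad far out',387,148,.085);f('pad near out',385,211,.085);f('plateFR',416,21,.01);f('plateNR',402,288,.01);f('plateFL',106,26,.01)
d=P[150:200,255:365].reshape(-1,3);d=d[~np.isnan(d[:,0])];print('deck z',np.median(d,0))
for t in ['barrel_black','barrel_bright']:
    r=imaging.masks_of(c,t)[0]; m=r['region'];print(t,r['extent'],r['confidence']); q=P[m];q=q[~np.isnan(q[:,0])];q=q[(q[:,2]>.075)&(q[:,2]<.1)]
    k=q[q[:,2]>np.percentile(q[:,2],97)-.004]; mu=k.mean(0); v=np.linalg.svd((k-mu)[:,:2],full_matrices=0)[2][0]
    print(len(q),'axis mean',mu.round(4),'top',np.percentile(q[:,2],97),'dir',np.degrees(np.arctan2(v[1],v[0])),'ext',np.ptp((q-mu)[:,:2]@v), 'mid', (mu[:2]+v*((((q-mu)[:,:2]@v).max()+((q-mu)[:,:2]@v).min())/2)).round(4))
E
```

```text
(588, 572, 3)
deckFL [0.6061 0.0778 0.055 ] [0.606  0.078  0.0539]
deckFR [ 0.6431 -0.0464  0.055 ] [ 0.6458 -0.0528  0.0085]
VFL [0.6583 0.0938 0.055 ] [0.6583 0.0938 0.0551]
VFR [ 0.6959 -0.0297  0.055 ] [ 0.706  -0.0336  0.009 ]
pad far out [ 0.6073 -0.066   0.085 ] [ 0.603  -0.0825  0.0086]
pad near out [ 0.5512 -0.0834  0.085 ] [ 0.5337 -0.1032  0.013 ]
plateFR [ 0.7323 -0.0684  0.01  ] [ 7.354e-01 -7.020e-02 -4.000e-04]
plateNR [ 0.4434 -0.1575  0.01  ] [ 0.5741 -0.0446  0.2801]
plateFL [0.64   0.2326 0.01  ] [0.6401 0.2336 0.0084]
deck z [ 0.55874212 -0.00657118  0.05395517]
barrel_black [541.4, 29.9, 636.4, 139.2] 0.77Traceback (most recent call last):
  File "<stdin>", line 12, in <module>
    return _quantile_unchecked(
        a, q, axis, out, overwrite_input, method, keepdims, weights)
    return _ureduce(a,
                    func=_quantile_ureduce_func,
    ...<5 lines>...
                    overwrite_input=overwrite_input,
                    method=method)
    r = func(a, **kwargs)
    result = _quantile(arr,
                       quantiles=q,
    ...<2 lines>...
                       out=out,
                       weights=wgt)
    slices_having_nans = np.isnan(arr[-1, ...])
                                  ~~~^^^^^^^^^
IndexError: index -1 is out of bounds for axis 0 with size 0
```

View pics/crop1.png

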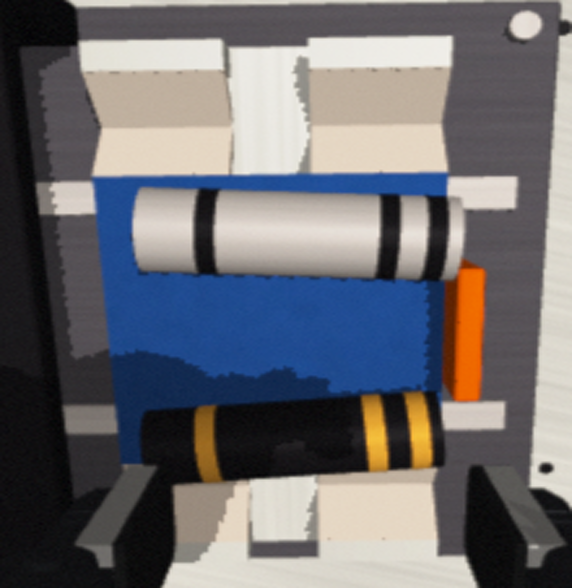

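```bash
cat >> h.py <<'E'
th=np.radians(16.9); XF=np.array([np.cos(th),np.sin(th)]); YF=np.array([-np.sin(th),np.cos(th)]); DC=np.array([.5577,-.005])
def fx(p,dc=None):
    p=np.asarray(p); d=p[...,:2]-(DC if dc is None else dc); return np.stack([d@XF,d@YF,p[...,2]],-1)
E
python3 - <<'E'
from h import *
c=grab('wrist');P=cloud(c);F=fx(P)
for n,s in [('bright',1),('black',-1)]:
    m=(F[...,0]*s>.02)&(F[...,0]*s<.075)&(abs(F[...,1])<.08)&(F[...,2]>.078)&(F[...,2]<.095)
    m[244:]=0
    q=F[m]
    for lo,hi in [(-.07,-.02),(-.02,.02),(.02,.07)]:
        k=q[(q[:,1]>lo)&(q[:,1]<hi)]
        A=np.c_[2*k[:,[0,2]],np.ones(len(k))]; s_=np.linalg.lstsq(A,(k[:,[0,2]]**2).sum(1),rcond=None)[0]
        print(n,len(k),k[:,1].mean().round(4),'xc,zc',s_[:2].round(4),'r',np.sqrt(s_[2]+s_[:2]@s_[:2]).round(4),'xrange',k[:,0].min().round(4),k[:,0].max().round(4),'ztop',np.percentile(k[:,2],98).round(4))
    print(n,'y ext',q[:,1].min(),q[:,1].max())
o=telemetry.get_obs(); print(fx(o['tcp_pos']), 'tool', (R.from_quat(o['ee_rot']).inv().apply([*(DC-o['tcp_pos'][:2]),0])*1000).round(1))
E
```

```text
bright 2012 -0.0429 xc,zc [0.0421 0.0718] r 0.0183 xrange 0.02 0.0606 ztop 0.0908
bright 1739 0.0002 xc,zc [0.0449 0.0726] r 0.0174 xrange 0.0271 0.0627 ztop 0.0908
bright 1164 0.0333 xc,zc [0.0464 0.0728] r 0.0173 xrange 0.0294 0.0639 ztop 0.0909
bright y ext -0.07253128290653087 0.07877557039026492
black 1425 -0.0411 xc,zc [-0.0451  0.0734] r 0.0169 xrange -0.0629 -0.0202 ztop 0.0907
black 1221 -0.0005 xc,zc [-0.0494  0.0741] r 0.0159 xrange -0.0605 -0.032 ztop 0.0907
black 835 0.0348 xc,zc [-0.0511  0.0754] r 0.0145 xrange -0.0587 -0.0347 ztop 0.0909
black y ext -0.07235725227948177 0.07854763207136908
[-0.00244672 -0.01499171  0.25238131] tool [-15.   -2.3  -0. ]
```

The wrist view shows the bright barrel at about (316,131), the black at (314,228), and blue deck between them. They lie at about +45 and −48 mm in x, with the carriage at about 0.024 and a gap of roughly 50 mm. I'll lower the half-open fingers, in line with the grooves, into the gap.

```bash
python3 -m jog '{"twist":[[0,0,-0.01],[0,0,-0.01],[0,0,-0.01],[0,0,-0.01],[0,0,-0.01],[0,0,-0.01]],"linear":[[-12,-2,50],[-12,-2,100],[-12,-2,140],[-12,-2,165],[-12,-2,180],[-12,-2,180]],"gripper":[0.6,0.6,0.6,0.6,0.6,0.6]}'; python3 - <<'E'
from h import *
c=grab('wrist'); save(c,'w2'); print(c['T'].round(4)); print(fx(c['T'][:3,3]))
E
```

```text
time: 4.58
tcp_pos: [0.5581, -0.0078, 0.0719]
ee_rot: [0.803, -0.596, -0.0, 0.0]
contact_force: [0.4, -1.2, 1.2]
gripper_width: 0.0512
[[ 2.896e-01 -9.571e-01 -1.100e-03  5.581e-01]
 [-9.571e-01 -2.896e-01  1.000e-04 -7.800e-03]
 [-4.000e-04  1.000e-03 -1.000e+00  7.190e-02]
 [ 0.000e+00  0.000e+00  0.000e+00  1.000e+00]]
[-0.00040795 -0.00276058  0.07185923]
```

View pics/w2.png

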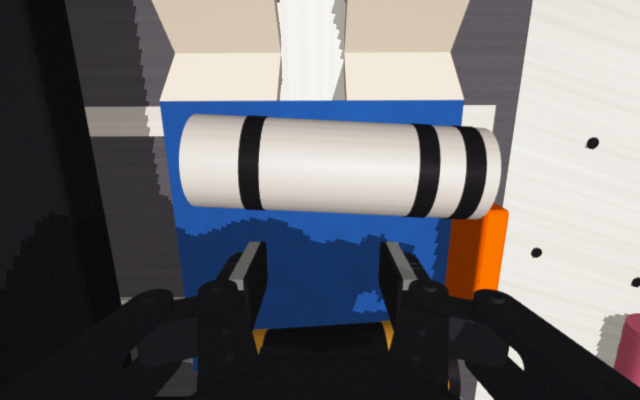

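The fingers (tips at about (255,245) and (392,245)) stand on the deck between the barrels, clear of both. I'll push the black barrel towards the near groove.

```bash
python3 -m jog '{"twist":[[0,0,0],[0,0,0],[0,0,0],[0,0,0],[0,0,0],[0,0,0],[0,0,0],[0,0,0],[0,0,0],[0,0,0]],"linear":[[0,6,0],[0,11,0],[0,16,0],[0,21,0],[0,25,0],[0,29,0],[0,33,0],[0,37,0],[0,41,0],[0,45,0]],"gripper":[0.6,0.6,0.6,0.6,0.6,0.6,0.6,0.6,0.6,0.6]}';  python3 - <<'E'
from h import *
c=grab('wrist'); save(c,'w3'); print(fx(c['T'][:3,3]))
E
```

```text
time: 5.88
tcp_pos: [0.515, -0.0209, 0.0723]
ee_rot: [0.803, -0.596, -0.0, 0.0]
contact_force: [0.5, 0.8, 0.1]
gripper_width: 0.0512
[-0.04548372 -0.00276489  0.07226956]
```

View pics/w3.png

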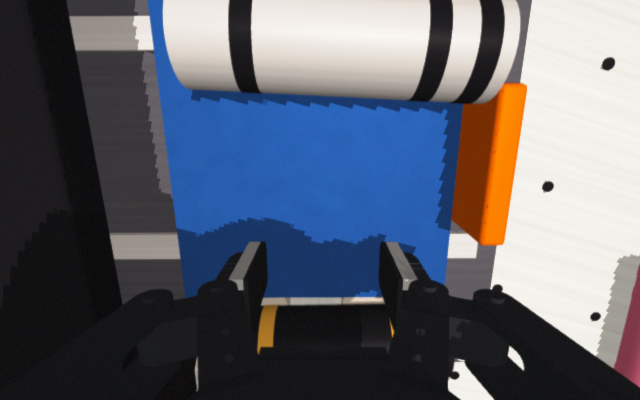

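The white of the near groove now shows between the deck edge and the black barrel at about (320,300), so it looks dropped in. Now the other way, with the bright barrel.

```bash
python3 -m jog '{"twist":[[0,0,0],[0,0,0],[0,0,0],[0,0,0],[0,0,0],[0,0,0],[0,0,0],[0,0,0],[0,0,0],[0,0,0]],"linear":[[0,-12,0],[0,-27,0],[0,-40,0],[0,-48,0],[0,-53,0],[0,-58,0],[0,-63,0],[0,-68,0],[0,-72,0],[0,-76,0]],"gripper":[0.6,0.6,0.6,0.6,0.6,0.6,0.6,0.6,0.6,0.6]}'; python3 -m jog '{"twist":[[0,0,0],[0,0,0],[0,0,0],[0,0,0],[0,0,0]],"linear":[[0,-4,0],[0,-8,0],[0,-12,0],[0,-15,0],[0,-15,0]],"gripper":[0.6,0.6,0.6,0.6,0.6]}';  python3 - <<'E'
from h import *
c=grab('wrist'); save(c,'w4'); print(fx(c['T'][:3,3]))
c=grab('top')
cv2.imwrite('pics/crop4.png',cv2.resize(c['color'][140:280,210:350],(600,600),interpolation=cv2.INTER_CUBIC)[:,:,::-1])
E
```

```text
time: 7.18
tcp_pos: [0.5882, 0.0013, 0.0723]
ee_rot: [0.803, -0.596, -0.0, 0.0]
contact_force: [0.3, -0.9, 0.6]
gripper_width: 0.0516
time: 7.8
tcp_pos: [0.6025, 0.0056, 0.0723]
ee_rot: [0.803, -0.596, 0.0, -0.0]
contact_force: [-0.3, -0.2, -0.2]
gripper_width: 0.0514
[ 0.04597103 -0.00285634  0.07225037]
```

View pics/w4.png

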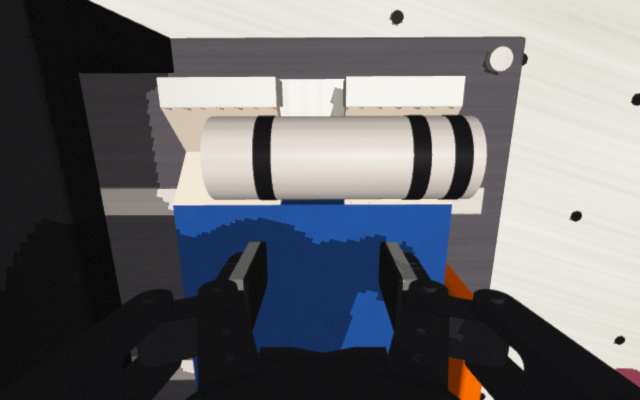

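View pics/crop4.png

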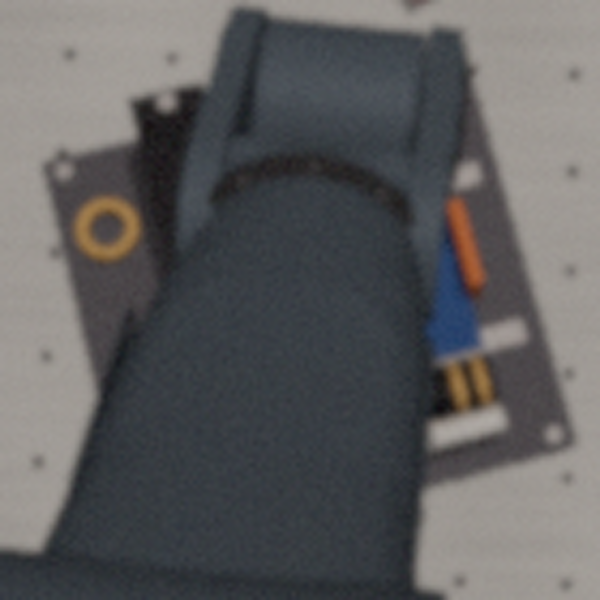

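Both barrels lie in their grooves: the bright at (343,157) in the wrist view, the black at (465,385) in the top crop. I'll rise, shut the gripper and look before going to the paddle.

```bash
python3 -m jog '{"twist":[[0,0,0],[0,0,0],[0,0,0],[0,0,0],[0,0,0],[0,0,0],[0,0,0],[0,0,0]],"linear":[[0,6,-20],[0,10,-70],[0,20,-120],[20,46,-160],[60,46,-180],[90,46,-180],[107,46,-180],[107,46,-180]],"gripper":[0.6,0.6,0,0,0,0,0,0]}'; python3 - <<'E'
from h import *
c=grab('wrist'); save(c,'w5'); print(fx(c['T'][:3,3]))
P=cloud(c);F=fx(P)
for n,s in [('bright',1),('black',-1)]:
    m=(F[...,0]*s>.075)&(F[...,0]*s<.12)&(abs(F[...,1])<.07)&(F[...,2]>.064)&(F[...,2]<.09)
    q=F[m]
    for lo,hi in [(-.06,-.02),(-.02,.02),(.02,.06)]:
        k=q[(q[:,1]>lo)&(q[:,1]<hi)]
        if len(k)<30: print(n,'few',len(k)); continue
        A=np.c_[2*k[:,[0,2]],np.ones(len(k))]; s_=np.linalg.lstsq(A,(k[:,[0,2]]**2).sum(1),rcond=None)[0]
        print(n,len(k),k[:,1].mean().round(4),'xc,zc',s_[:2].round(4),'r',np.sqrt(s_[2]+s_[:2]@s_[:2]).round(4),'ztop',np.percentile(k[:,2],98).round(4))
    if len(q):print(n,'y ext',q[:,1].min(),q[:,1].max())
m=(abs(F[...,0])<.035)&(F[...,1]<-.05)&(F[...,1]>-.09)&(F[...,2]>.078)&(F[...,2]<.092);k=F[m];print('paddle top',k.min(0),k.max(0),len(k))
E
```

```text
time: 8.9
tcp_pos: [0.5892, -0.1105, 0.2517]
ee_rot: [0.803, -0.596, -0.001, 0.0]
contact_force: [0.3, 0.2, -0.1]
gripper_width: -0.0
[-0.00058657 -0.11013002  0.25170943]
bright 1798 -0.04 xc,zc [0.0923 0.0581] r 0.0174 ztop 0.0763
bright 1796 0.0001 xc,zc [0.0922 0.0583] r 0.0173 ztop 0.0763
bright 1088 0.0324 xc,zc [0.0922 0.0583] r 0.0173 ztop 0.0764
bright y ext -0.06588953378852289 0.04490269093640551
black 1126 -0.04 xc,zc [-0.0913  0.0587] r 0.0169 ztop 0.0762
black 1127 -0.0001 xc,zc [-0.0915  0.0585] r 0.017 ztop 0.076
black 769 0.0337 xc,zc [-0.0915  0.0586] r 0.0169 ztop 0.0763
black y ext -0.06290273374742622 0.04806893027068361
paddle top [-0.0290715  -0.07299286  0.07809128] [ 0.03050352 -0.06259078  0.08635582] 721
```

View pics/w5.png

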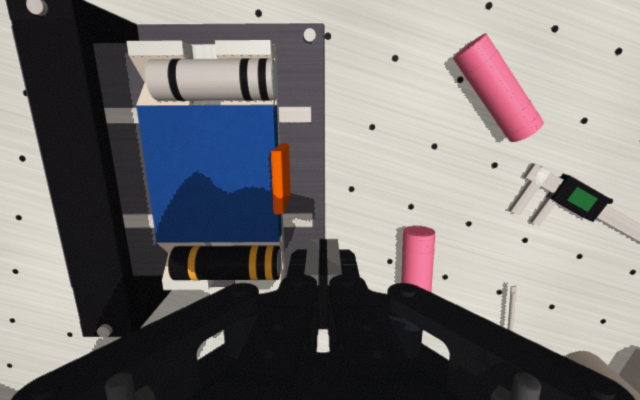

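Both barrels measure as cradled: x +92 and −91.5 mm, tops at 76 mm. The orange paddle is at (281,179). I'll descend outside it and push.

```bash
python3 -m jog '{"twist":[[0,0,0],[0,0,0],[0,0,0],[0,0,0],[0,0,0],[0,0,0]],"linear":[[0,0,50],[0,0,100],[0,0,150],[0,0,180],[0,0,180],[-4,0,180]],"gripper":[0,0,0,0,0,0]}'; python3 -m jog '{"twist":[[0,0,0],[0,0,0],[0,0,0],[0,0,0],[0,0,0],[0,0,0],[0,0,0],[0,0,0],[0,0,0],[0,0,0]],"linear":[[-5,0,0],[-10,0,0],[-14,0,0],[-19,0,0],[-24,0,0],[-29,0,0],[-34,0,0],[-39,0,0],[-44,0,0],[-50,0,0]],"gripper":[0,0,0,0,0,0,0,0,0,0]}'; python3 - <<'E'
from h import *
c=grab('wrist'); save(c,'w6'); print(fx(c['T'][:3,3]))
E
```

```text
time: 9.7
tcp_pos: [0.5888, -0.1059, 0.0737]
ee_rot: [0.803, -0.596, 0.001, -0.0]
contact_force: [1.4, 0.6, 0.4]
gripper_width: 0.0001
time: 10.95
tcp_pos: [0.5736, -0.0582, 0.0723]
ee_rot: [0.803, -0.596, 0.0, -0.0]
contact_force: [0.9, -1.8, 2.0]
gripper_width: 0.0002
[-0.00025152 -0.05550606  0.07229263]
```

View pics/w6.png

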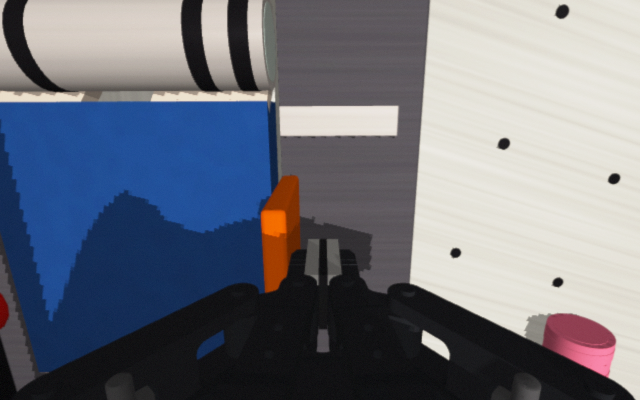

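The finger is against the paddle at (285,235) and the carriage is moving. About 20 mm are left, so I'll go on slowly and watch the force.

```bash
python3 -m jog '{"twist":[[0,0,0],[0,0,0],[0,0,0],[0,0,0],[0,0,0]],"linear":[[-4,0,0],[-8,0,0],[-12,0,0],[-16,0,0],[-17,0,0]],"gripper":[0,0,0,0,0]}'; python3 -m jog '{"twist":[[0,0,0],[0,0,0]],"linear":[[-1.5,0,0],[-1.5,0,0]],"gripper":[0,0]}'; python3 -m jog '{"twist":[[0,0,0],[0,0,0]],"linear":[[-1.5,0,0],[-1.5,0,0]],"gripper":[0,0]}'; python3 - <<'E'
from h import *
c=grab('wrist'); o=fx(telemetry.get_obs()['tcp_pos']);print(o)
P=cloud(c);F=fx(P)
m=(abs(F[...,0])<.035)&(F[...,1]<.01)&(F[...,1]>-.06)&(F[...,2]>.078)&(F[...,2]<.092);m[230:]=0;k=F[m];print('paddle top',k.min(0),k.max(0),np.percentile(k,[3,97],axis=0),len(k))
E
```

```text
time: 11.62
tcp_pos: [0.5686, -0.0419, 0.0722]
ee_rot: [0.803, -0.596, -0.0, 0.0]
contact_force: [-0.8, -1.9, -1.0]
gripper_width: 0.0001
time: 11.88
tcp_pos: [0.5683, -0.0406, 0.0723]
ee_rot: [0.803, -0.596, -0.0, -0.0]
contact_force: [0.1, 0.0, 0.1]
gripper_width: 0.0
time: 12.12
tcp_pos: [0.5679, -0.0392, 0.0723]
ee_rot: [0.803, -0.596, 0.0, -0.0]
contact_force: [0.4, -1.0, -0.4]
gripper_width: 0.0003
[-0.0001664  -0.03575692  0.07231314]
paddle top [ 0.02135547 -0.02180833  0.07800357] [ 0.03074135 -0.01140068  0.08554341] [[ 0.0227782  -0.02157913  0.07878516]
 [ 0.03030929 -0.01233184  0.08481843]] 621
```

```bash
python3 -m jog '{"twist":[[0,0,0],[0,0,0]],"linear":[[-1.5,0,0],[-1.5,0,0]],"gripper":[0,0]}'|grep -E 'tcp|contact'; python3 -m jog '{"twist":[[0,0,0],[0,0,0]],"linear":[[-1.5,0,0],[-1.5,0,0]],"gripper":[0,0]}'|grep -E 'tcp|contact'; python3 -m jog '{"twist":[[0,0,0],[0,0,0]],"linear":[[-1,0,0],[-1,0,0]],"gripper":[0,0]}'|grep -E 'tcp|contact';  python3 -m jog '{"twist":[[0,0,0],[0,0,0]],"linear":[[-0.6,0,0],[-0.6,0,0]],"gripper":[0,0]}'|grep -E 'tcp|contact'
```

```text
tcp_pos: [0.5675, -0.0378, 0.0723]
contact_force: [0.5, -0.7, 0.4]
tcp_pos: [0.567, -0.0363, 0.0723]
contact_force: [0.5, -1.2, -0.3]
tcp_pos: [0.5668, -0.0354, 0.0723]
contact_force: [0.1, -1.2, 1.0]
tcp_pos: [0.5666, -0.0349, 0.0723]
contact_force: [1.4, -0.8, 0.7]
```

Moved about 55.7 mm in all, with no stop felt yet. I'll go on in 1 mm steps.

```bash
for i in 1; do python3 -m jog '{"twist":[[0,0,0],[0,0,0]],"linear":[[-1,0,0],[-1,0,0]],"gripper":[0,0]}'|grep -E 'tcp|contact'; done; python3 -m jog '{"twist":[[0,0,0],[0,0,0]],"linear":[[-1,0,0],[-1,0,0]],"gripper":[0,0]}'|grep -E 'tcp|contact'; python3 - <<'E'
from h import *
c=grab('wrist'); save(c,'w7')
P=cloud(c);F=fx(P)
m=(abs(F[...,0])<.035)&(F[...,1]<.01)&(F[...,1]>-.06)&(F[...,2]>.078)&(F[...,2]<.092);m[230:]=0;k=F[m];print('paddle top',np.percentile(k,[3,97],axis=0),len(k), 'tcp',fx(c['T'][:3,3]))
E
```

```text
tcp_pos: [0.5666, -0.0347, 0.0724]
contact_force: [2.4, -7.4, -0.5]
tcp_pos: [0.5666, -0.0346, 0.0724]
contact_force: [2.8, -13.4, -3.2]
paddle top [[ 0.0227539  -0.01703857  0.07880096]
 [ 0.03032189 -0.00776426  0.08487285]] 612 tcp [-0.00012926 -0.03089041  0.07236941]
```

View pics/w7.png

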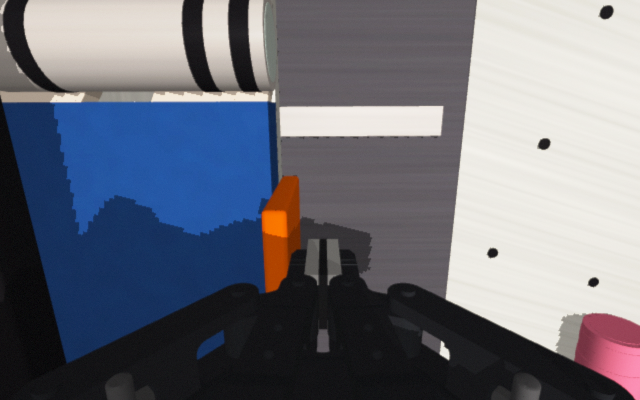

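The stop is reached: the tool stalls and the force climbs to 13 N. I'll back off, rise and check.

```bash
python3 -m jog '{"twist":[[0,0,0],[0,0,0],[0,0,0],[0,0,0],[0,0,0],[0,0,0],[0,0,0],[0,0,0]],"linear":[[10,0,0],[35,0,0],[50,0,-20],[50,0,-70],[45,0,-130],[40,0,-180],[40,0,-200],[40,0,-200]],"gripper":[0,0,0,0,0,0,0,0]}'; python3 - <<'E'
from h import *
c=grab('wrist'); save(c,'w8'); print(fx(c['T'][:3,3]))
dc=DC+.0556*YF
P=cloud(c);F=fx(P,dc)
for n,s in [('bright',1),('black',-1)]:
    m=(F[...,0]*s>.075)&(F[...,0]*s<.12)&(F[...,1]<.03)&(F[...,1]>-.07)&(F[...,2]>.064)&(F[...,2]<.09)
    q=F[m]
    for lo,hi in [(-.06,-.02),(-.02,.02)]:
        k=q[(q[:,1]>lo)&(q[:,1]<hi)]
        if len(k)<30: print(n,'few',len(k)); continue
        A=np.c_[2*k[:,[0,2]],np.ones(len(k))]; s_=np.linalg.lstsq(A,(k[:,[0,2]]**2).sum(1),rcond=None)[0]
        print(n,len(k),k[:,1].mean().round(4),'xc,zc',s_[:2].round(4),'ztop',np.percentile(k[:,2],98).round(4))
    print(n,'y min',q[:,1].min())
m=(abs(F[...,0])<.035)&(F[...,1]<-.05)&(F[...,1]>-.09)&(F[...,2]>.078)&(F[...,2]<.092);k=F[m];print('paddle top',np.percentile(k,[1,99],axis=0),len(k))
m=(abs(F[...,0])<.1)&(F[...,2]>.098)&(F[...,2]<.108)&(F[...,1]<.1);k=F[m];print('bridge front y rel dc (expect .020)',np.percentile(k[:,1],2))
E
```

```text
time: 14.72
tcp_pos: [0.5779, -0.0713, 0.2735]
ee_rot: [0.803, -0.596, 0.001, -0.001]
contact_force: [-0.6, 0.8, -1.3]
gripper_width: 0.0
[ 5.39426846e-05 -6.93336557e-02  2.73494502e-01]
bright 1538 -0.0401 xc,zc [0.0922 0.0583] ztop 0.0764
bright 1562 0.0001 xc,zc [0.092  0.0581] ztop 0.0763
bright y min -0.06569946538592197
black 1010 -0.0401 xc,zc [-0.0916  0.0584] ztop 0.0762
black 1028 0.0 xc,zc [-0.0917  0.0583] ztop 0.0761
black y min -0.06277048536955604
paddle top [[-0.02861092 -0.07267819  0.07867239]
 [ 0.02994472 -0.06279721  0.08548316]] 641
bridge front y rel dc (expect .020) 0.022493029212283692
```

View pics/w8.png

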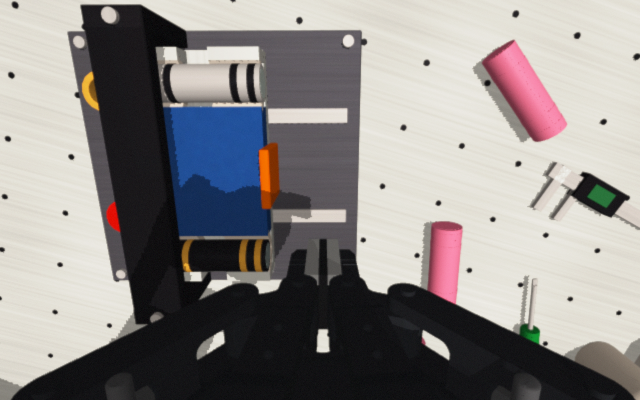

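The view shows the bright barrel at (215,83) and the black at (225,256), both cradled with their ends under the bridge. The paddle is at (269,175), and ring, cap and the other things look untouched. Handing in.

```bash
python3 -c "
from rig import workorder; print(workorder.hand_in())"
```

```text
the job is handed in; nothing more can be done
None
```

I handed the job in at about 15 s of the 51 s, with both barrels cradled and the carriage against its stop. The hand-in reports no verdict.

**What I did:** I rolled the black barrel into the near grooves and the bright one into the far grooves with the half-open fingers, lifting neither. I then pushed the orange paddle with the shut gripper until the tool stalled and the force climbed to about 13 N.

**Last checks:**

| Check | Measured | Expected |
|---|---|---|
| Bright barrel, sideways | +92.1 mm | +92 mm |
| Black barrel, sideways | −91.7 mm | −92 mm |
| Barrel tops above the table | 76 mm | 76.5 mm |
| Barrels, lengthwise from groove middle | 7–10 mm off | within 35 mm |
| Carriage | about 0.080 | 0.080 |

- **Carriage:** the 0.080 comes from an estimated start of 0.024 plus about 56 mm of travel, backed by the stall against the stop.
- **Small disagreement:** the bridge front and paddle face each measured about 2 mm off my estimated deck centre, which is within the calibration error.
- **Bystanders:** none looked moved in the last wrist picture, but I did not measure them, and the jar, table clamp and most of the bottle were out of that view.
- **Robot:** the gripper is clear of everything.

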